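# Hold a slide carrier over the light box for inspection

## Robot

A 7-joint arm with a two-finger parallel gripper is mounted at the origin on a cart in front of the work surface, level with it; the furniture and walls round the work are solid. World frame = base frame: x ahead of the robot, y to its left, z up, the work surface at z = 0. Lengths are in m, angles in degrees, forces in N, time in s.
With the tool pointing down it reaches from about 0.425 to 1.025 m from the base axis. Payload 9.4 kg.
Tool frame: the origin (TCP) lies on the centre line of the jaws, within the pads' length; the fingertips stand 22 mm ahead of it and the grasp point (between the pads) lies 3 mm ahead of it; z points along the fingers, y is the line along which they close (so a half turn about z gives the same grasp; the last joint's range is limited). The gripper opens to 93 mm and grips with 3 to 60 N. Pads are 15 mm wide; open, the fingers measure 128 mm over their backs; the gripper's body (75 mm by 188 mm) begins 65 mm behind the grasp point.
Start: joints at [71.465, 34.337, -0.143, 91.639, 0.103, 54.024, -4.572], TCP at [0.177, -0.703, 0.241] pointing down, gripper open.
Joint ranges: [-147.43, 147.43], [-19.82, 112.94], [-74.19, 73.91], [6.32, 146.72], [-59.91, 239.91], [6.04, 106.73], [-150.56, 150.56]. Speed limits (degrees/s): [127.2, 127.2, 172.46, 172.46, 180, 180, 180].

## Interface

Orientations are given as a 3x3 rotation matrix whose columns are the frame's x, y, z axes.
In Python, from cell import ctrl gives the robot as it stands.
- The arm moves only by the tool jog_arm, called as a command line: name --argument value ..., lists and objects as JSON in quotes. Schema: {"type":"object","properties":{"offsets":{"type":"array","items":{"type":"array","items":{"type":"array","items":{"type":"number"},"minItems":7,"maxItems":7},"minItems":1,"maxItems":20},"minItems":1,"maxItems":1},"grip_n":{"type":"number"},"only":{"type":"string"},"quiet":{"type":"boolean"},"lines":{"type":"string"}},"required":["offsets"],"additionalProperties":false}. offsets is a list that holds a single list of rows (three levels of brackets), with 1 to 20 rows, each of 7 numbers: a rotation vector rx, ry, rz in shares of pi rad (1.0 is pi rad), then dx, dy, dz in normalised numbers (1 is 1 m), then the opening from 0.0 (shut) to 1.0 (fully open); each row is the pose to reach, as a shift and turn from the pose commanded when the call began, along the tool's axes at that moment; what a row does not reach only later rows make up. A row lasts 1/12 s, in which the tool goes at most 0.0417 m and 7.16 degrees, less where a joint would pass 70% of its speed; a pose out of reach is approached as far as the arm can. The fingers move at their own pace and stop on an object; grip_n is the grip in N (left out, the last holds). Time passes only in rows, so rows that do not move let the fingers close. The tool returns the time, the measured TCP pose, the force, the opening and the grip force at its end. only (a regular expression) keeps the lines of the reply that match it, lines (a string "A,B") keeps lines A to B, and quiet returns only ok. A shift or turn number past 1, either way, is cut back to 1. Input that does not fit is refused with a message, and nothing moves.
- ctrl.get_state(): the state, without advancing time (a new reading comes with each control period).
- ctrl.read_camera(name): name is "scene" or "top" or "wrist"; returns a dict with "color" (384x512x3 uint8, blue, green, red), "camera_matrix" (3x3 intrinsics, pixels), "view" (4x4, takes a point from world to camera coordinates). Camera axes: x right, y down, z forward; pixel columns grow to the right and rows downward; lengths in m; the calibration is good to about 2 mm. A picture is of the moment at which its call begins. There is no depth.
- ctrl.close_job(): hands the job in; it is judged then, once.
The state is a dict: "time": time; "qpos": joint angles; "dq": joint speeds; "effort": joint torques, N m; "tcp_pos": TCP position; "eef_rot": TCP orientation; "wrist_force": force on the tool from outside, world axes, zero at the start; "moment": the same for the moment, N m; "finger_gap": opening from 0.0 (shut) to 1.0 (fully open); "grip_force": force on a finger pad.
Only numpy, scipy, OpenCV 4.12 (cv2) and the standard library are available. Lean on these libraries where they do the work, as an engineer would, in place of code of your own. Each camera call takes 0.05 s, during which the arm holds its last target. There are 200 camera calls.

## Task

The slide in its carrier is to be inspected over the light box. First set the light box's dimmer lever to the long middle mark, halfway along its swing, and let go of it; then pick up the slide carrier by its handle bar, lift it clear over the test tube rack, and finish while still holding it motionless and level about 15 mm above the light box's window, centred over it with the long side along the window's long side. The carrier must not touch the light box, and the rack, its tubes and the beaker must be left undisturbed.

Things in the scene. Friction and masses are not known exactly. Their poses are not given: they have to be found in the camera images.
- light_box: Flat grey light box, 140 (x) x 220 (y) x 40 mm high, fixed to the worktop; its place and yaw vary. Origin: centre of its underside; x points to its back (away from the robot at yaw 0), y along its length to the left, z up. White window 60 (x) x 94 (y) mm with a thin black rim (1.5 mm proud) in the right part of its top, dimmer lever with five scale marks in the left part.
- window (a point): Centre of the light box's white window, on the top face (40 mm above the worktop); axes as the light box's: y along the window's long side (94 mm), x along the short side (60 mm), z up.
- dimmer (a joint): Angle of the dimmer lever about its upright pivot, rad, 0 to 1.2; positive is counter-clockwise from above. 0: the arm points to the box's front left; 0.6: straight to the box's front (its -x) at the long middle mark, which is the setting wanted; 1.2: front right. Stays where it is left: light friction, about 1 N at the knob.
- dimmer_pivot (a point): The lever's pivot, on the box's top face (40 mm above the worktop), 30 mm behind and 60 mm left of the box's centre; axes as the light box's. (Left of the box a microscope, over 0.35 m tall, stands fixed on the worktop at world x 0.28 to 0.73, y 0.38 to 0.60: keep arm and gripper clear of it.)
- dimmer_knob (a point): On the axis of the lever's upright round black knob, 60 mm from the pivot: 14 mm in diameter, reaching from 8 to 40 mm above the box's top; this point is 28 mm above the box's top (68 mm above the worktop). Its -x axis points along the arm from pivot to knob, z up. The arm is 9 mm wide, its top 8 mm above the box.
- slide_carrier: Loose slide carrier, about 0.12 kg: flat grey frame 56 (x) x 90 (y) x 6 mm holding a glass slide, under an aluminium handle: two end uprights and a level bar along y, 10 mm wide (x), 10 mm high, 86 mm long, its middle 51 mm above the underside, 40 mm of free height under it. Origin: centre of the underside; y along the long side, z up. Same after half a turn.
- tube_rack: Loose wooden test tube rack, 50 (x) x 186 (y) x 85 mm high, standing between carrier and light box with its length roughly away from the robot. Origin: centre of the underside; y along its length. With its tubes it stands 143 mm high.
- test_tube_0: Test tube, 18 mm in diameter, 126 mm long, upright in the rack, its bottom 17 mm above the worktop. Origin: centre of its bottom, z up. To be left alone.
- test_tube_1: A second test tube of the same size in the same rack. Origin: centre of its bottom, z up. To be left alone.
- beaker: Small loose glass beaker, 45 mm in diameter, 57 mm high, beyond the rack. Origin: centre of the underside, z up. To be left alone.

How it is judged (in metres and radians):
On the way, in this order (a step that is already met when the one before it is completed fails the run):
1. the dimmer lever stands at the long middle mark and is let go (value of joint dimmer between 0.52 and 0.68 rad and contact force between the fingers and light_box below 0.1 N), for 0.2 s.
2. the carrier is lifted off the worktop in the gripper (height (world z) of slide_carrier above 0.04 m and contact force between slide_carrier and the fingers above 0.5 N), for 0.2 s.
3. the carrier passes over the rack (height (world z) of slide_carrier above 0.088 m and x of slide_carrier in the frame of tube_rack between -0.06 and 0.06 m and y of slide_carrier in the frame of tube_rack between -0.13 and 0.13 m), for 0.02 s.
At the end, for the whole second after the job is handed in: The gripper holds the carrier at rest, underside 5 to 25 mm above the window, centred within 8 mm, long sides parallel within 0.12 rad, tilt under 0.1 rad, touching neither box nor rack; the dimmer lever is within 0.08 rad of its middle mark (0.6 rad) (value of joint dimmer between 0.52 and 0.68 rad and z of slide_carrier in the frame of window between 0.005 and 0.025 m and horizontal distance between slide_carrier and window below 0.008 m and angle between the y axis of slide_carrier and the y axis of window, either way round below 0.12 rad and angle between slide_carrier's own z axis and vertical below 0.1 rad and contact force between slide_carrier and the fingers above 0.5 N and contact force between slide_carrier and light_box below 0.05 N and contact force between slide_carrier and tube_rack below 0.05 N and linear speed of slide_carrier below 0.01 m/s and angular speed of slide_carrier below 0.1 rad/s); the arm keeps its last pose, push and grip.
It fails at once if the carrier touches the light box (contact force between slide_carrier and light_box above 0.5 N).
It fails at once if the rack, a tube or the beaker is disturbed (moved more than 15 mm or tipped) (distance of any of tube_rack, test_tube_0, test_tube_1, beaker from where it was at the start of the episode above 0.015 m or angle between any of tube_rack, test_tube_0, test_tube_1, beaker's own z axis and vertical above 0.3 rad).
It also fails if it takes over 61 s, if anything falls off the work surface, if the arm or the gripper's body presses on something with over 40 N, if the wrist force passes 120 N, or if a joint passes its speed limit or range.

## Working session

There is one attempt and no reset: what is moved stays moved. The work goes in short steps, Python scripts to look and compute and a tool call to move; the robot and the scene stay as the last step left them, time stands still between calls to the robot, and variables do not carry over. Pictures are saved under pics/ and viewed, at most 10 in all, crops included, and the job is handed in when it is done.

```bash
ls; mkdir -p pics
```

Run:
```python
from cell import ctrl
import cv2,numpy as np
s=ctrl.get_state();print(s['time'],s['tcp_pos'],np.round(s['eef_rot'],3),s['finger_gap'])
for n in('top','scene'):
    r=ctrl.read_camera(n);cv2.imwrite(f'pics/{n}0.png',r['color']);np.savez(f'{n}0.npz',**r);print(n,r['camera_matrix'],np.round(r['view'],3))
```

```text
cell.py
pics
0.0 [ 0.17697888 -0.70256964  0.23976673] [[ 0.97   0.244 -0.001]
 [ 0.244 -0.97   0.002]
 [-0.    -0.002 -1.   ]] 0.9998063202664467
top [[358.62069837   0.         258.97413285]
 [  0.         358.62069837 192.26633144]
 [  0.           0.           1.        ]] [[-0.071 -0.997  0.006  0.01 ]
 [-0.969  0.067 -0.238  0.572]
 [ 0.237 -0.023 -0.971  0.804]
 [ 0.     0.     0.     1.   ]]
scene [[401.84388879   0.         253.28346932]
 [  0.         401.84388879 189.5642916 ]
 [  0.           0.           1.        ]] [[ 0.905 -0.425  0.005 -0.496]
 [-0.287 -0.62  -0.731  0.204]
 [ 0.314  0.66  -0.683  0.821]
 [ 0.     0.     0.     1.   ]]
```

View pics/top0.png

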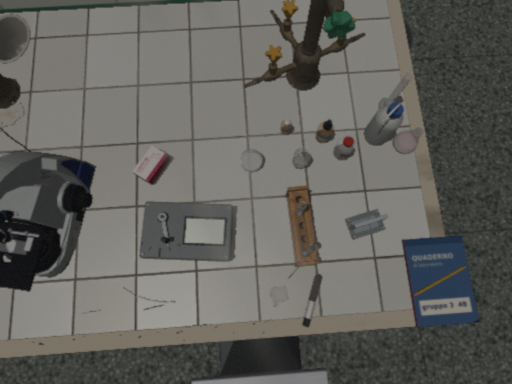

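View pics/scene0.png

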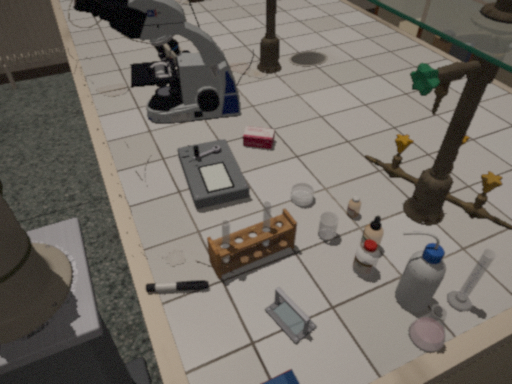

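The top view shows the light box at about (188,231) with its window at (204,231) and the lever at (164,228). The rack is at (302,225), the carrier at (365,223) and the beaker at (302,158). I'll zoom in on the box and the carrier.

Create h.py:
```python
import cv2,numpy as np
from cell import ctrl
def ray(r,uv):
    K,V=r['camera_matrix'],r['view'];R,t=V[:3,:3],V[:3,3]
    p=np.c_[cv2.undistortPoints(np.array(uv,float).reshape(-1,1,2),K,None)[:,0],np.ones(np.size(uv)//2)]
    return -R.T@t,p@R
def plane(r,uv,z):
    c,d=ray(r,uv);return (c+d*((z-c[2])/d[:,2])[:,None])[:,:2]
def proj(r,P):
    V=r['view'];return cv2.projectPoints(np.array(P,float).reshape(-1,1,3),cv2.Rodrigues(V[:3,:3])[0],V[:3,3],r['camera_matrix'],None)[0][:,0]
```

Run:
```python
from h import *
r=np.load('top0.npz');im=r['color']
a=cv2.resize(im[192:272,132:244],None,fx=7,fy=7,interpolation=cv2.INTER_CUBIC)
cv2.imwrite('pics/a.png',a)
t=cv2.resize(im[190:250,335:400],None,fx=6,fy=6,interpolation=cv2.INTER_CUBIC)
s=np.load('scene0.npz')['color'];s=cv2.resize(s[280:345,258:323],None,fx=6,fy=6,interpolation=cv2.INTER_CUBIC)
c=np.zeros((400,790,3),np.uint8);c[:360,:390]=t;c[:390,400:790]=s
cv2.imwrite('pics/b.png',c)
```

```text
(no output)
```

View pics/a.png

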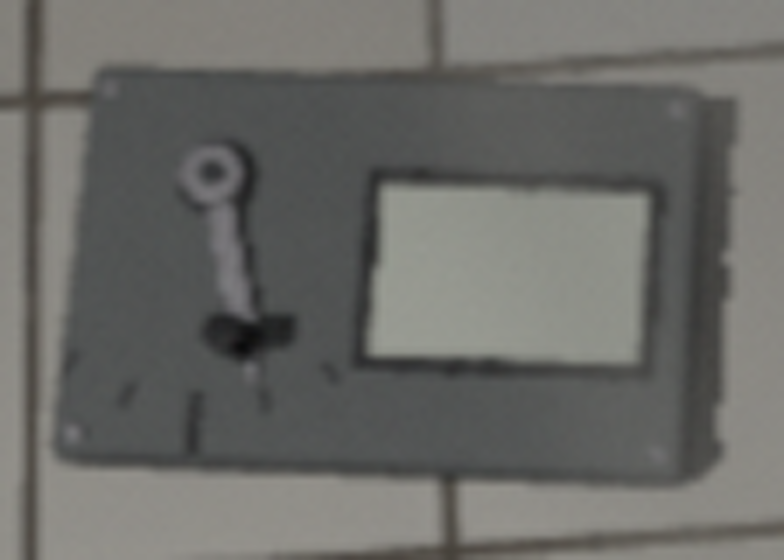

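View pics/b.png

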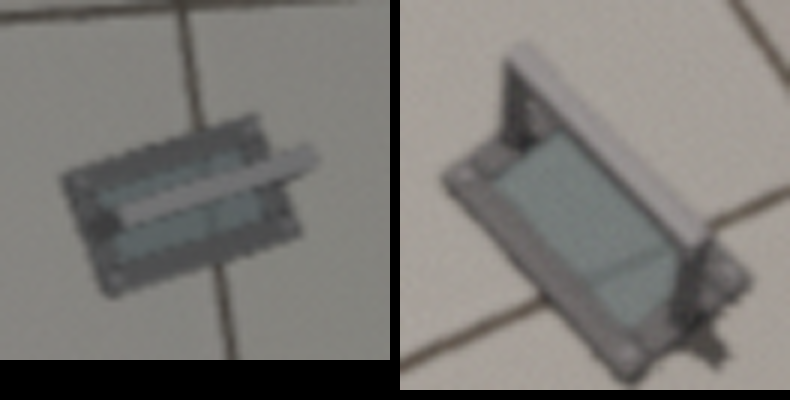

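The box crop shows the white window corners at about (378,180), (655,193), (640,368) and (362,355). The lever's pivot is at (212,172), and its arm runs down to the knob at about (240,335), right of the long mark at (192,420). The carrier crop shows the frame corners and the bar clearly.

Run:
```python
from h import *
r=np.load('top0.npz');s=np.load('scene0.npz')
A=lambda p:(np.array(p,float)+.5)/7-.5+[132,192]
B=lambda p:(np.array(p,float)+.5)/6-.5+[335,190]
S=lambda p:(np.array(p,float)-[400,0]+.5)/6-.5+[258,280]
print('cam',ray(r,[[0,0]])[0],ray(s,[[0,0]])[0])
# window by mask
g=r['color'].astype(int).min(2);m=np.zeros(g.shape,np.uint8);m[213:248,180:230]=(g[213:248,180:230]>115)
c=max(cv2.findContours(m,0,1)[0],key=cv2.contourArea)
q=cv2.boxPoints(cv2.minAreaRect(plane(r,c[:,0].astype(float),.04).astype(np.float32)));print('win mask',q.mean(0),q)
w=plane(r,A([[378,180],[655,193],[640,368],[362,355]]),.04);print('win',w,w.mean(0))
yax=(w[0]+w[3]-w[1]-w[2]);yax/=np.linalg.norm(yax);yaw=np.arctan2(-yax[0],yax[1]);print('yaw',np.degrees(yaw), [np.linalg.norm(w[i]-w[(i+1)%4]) for i in range(4)])
o=plane(r,A([[100,68],[705,90],[682,485],[57,460]]),.04);print('box top',o,o.mean(0))
y2=(o[0]+o[3]-o[1]-o[2]);print('yaw box',np.degrees(np.arctan2(-y2[0],y2[1])))
piv=plane(r,A([[212,172]]),.048)[0];print('pivot',piv)
ctr=o.mean(0);X=np.array([np.cos(yaw),np.sin(yaw)]);Y=np.array([-X[1],X[0]])
print('pivot pred',ctr+.03*X+.06*Y,'win in box',(w.mean(0)-ctr)@X,(w.mean(0)-ctr)@Y)
d=plane(r,A([[245,310]]),.048)[0]-piv;print('arm ang rel -x, rad', np.arctan2(d[1],d[0])-np.arctan2(-X[1],-X[0]))
f=plane(r,B([[62,178],[258,118],[300,235],[110,298]]),.006);print('frame',f.mean(0),[np.linalg.norm(f[i]-f[(i+1)%4]) for i in range(4)])
y3=f[0]+f[3]-f[1]-f[2];print('carr yaw',np.degrees(np.arctan2(-y3[0],y3[1])))
b=plane(r,B([[122,215],[318,155]]),.056);e=b[0]-b[1];print('bar',b.mean(0),np.linalg.norm(e),np.degrees(np.arctan2(-e[0],e[1])))
fs=plane(s,S([[443,178],[628,382]]),.006);print('scene frame edge',fs)
bs=plane(s,S([[520,50],[700,240]]),.056);print('scene bar',bs.mean(0),np.linalg.norm(bs[0]-bs[1]))
# rack orange
h=cv2.cvtColor(r['color'],cv2.COLOR_BGR2HSV);m=cv2.inRange(h,(5,90,60),(20,255,255));m[:180]=0;m[270:]=0;m[:,:280]=0;m[:,325:]=0
p=plane(r,np.argwhere(m)[:,::-1].astype(float),.085).astype(np.float32);print('rack',cv2.boxPoints(cv2.minAreaRect(p)))
print('beaker',plane(r,[[302,158]],.03))
```

```text
cam [ 0.36477842 -0.01022629  0.91660646] [ 0.24927234 -0.62590228  0.71177573]
win mask [0.4913832  0.11009954] [[0.45721108 0.06725435]
 [0.51565295 0.06096275]
 [0.5255553  0.15294473]
 [0.46711344 0.15923633]]
win [[0.52768582 0.15463054]
 [0.51621383 0.05735976]
 [0.45524103 0.06553285]
 [0.46651431 0.16154644]] [0.49141375 0.1097674 ]
yaw -6.711568278921844 [np.float64(0.09794493215363213), np.float64(0.06151814283093847), np.float64(0.09667313642478718), np.float64(0.06156121546086694)]
box top [[0.57507509 0.25249562]
 [0.55204572 0.03778998]
 [0.41432645 0.0530442 ]
 [0.43792801 0.26668782]] [0.49484382 0.1525044 ]
yaw box -6.212863527949991
pivot [0.53309174 0.21093741]
pivot pred [0.5316505  0.20858709] win in box 0.001588165350976195 -0.04284500755861969
arm ang rel -x, rad -5.945551974510288
frame [ 0.48433433 -0.296931  ] [np.float64(0.09013238882118), np.float64(0.05259440295415085), np.float64(0.08699349839970144), np.float64(0.054149968986816115)]
carr yaw 13.375579253936033
bar [ 0.48555015 -0.29767897] 0.08497570078019268 12.769895628285957
scene frame edge [[ 0.44865413 -0.26297474]
 [ 0.46907835 -0.348572  ]]
scene bar [ 0.48548732 -0.29891927] 0.08236702023711567
rack [[ 0.39128977 -0.10172088]
 [ 0.39316761 -0.15288745]
 [ 0.5775135  -0.14612189]
 [ 0.5756357  -0.09495533]]
beaker [[ 0.66501487 -0.14957761]]
```

Add to h.py:
```python
def go(tgt,yang,s=None):
    "shift and turn (tool axes) from the present pose to TCP tgt, tool down, tool y at yang deg"
    s=s or ctrl.get_state();R=np.array(s['eef_rot']);a=np.radians(yang)
    T=np.array([[-np.sin(a),np.cos(a),0],[np.cos(a),np.sin(a),0],[0,0,-1]]).T
    y=np.array([np.cos(a),np.sin(a),0]);z=np.array([0,0,-1.]);T=np.c_[np.cross(y,z),y,z]
    rv=cv2.Rodrigues(R.T@T)[0].ravel();print('rot',np.round(np.degrees(rv),2),'d',np.round(R.T@(np.array(tgt)-s['tcp_pos']),4))
```

```bash
sed -i '/T=np.array(\[\[-np/d' h.py
```

Run:
```python
from h import *
go([.5,-.2,.26],30)
go([.473,.216,.2],83.6);go([.473,.216,.1],83.6)
r=np.load('top0.npz')
for z in(.1,.25,.35):print(plane(r,[[250,85],[275,50],[360,40]],z))
```

```text
rot [-6.0000e-02 -7.0000e-02 -1.0586e+02] d [ 0.436  -0.4085 -0.0196]
rot [-3.0000e-02 -1.1000e-01 -1.5946e+02] d [ 0.5115 -0.8184  0.0409]
rot [-3.0000e-02 -1.1000e-01 -1.5946e+02] d [ 0.5115 -0.8183  0.1409]
[[ 0.84415424 -0.02661914]
 [ 0.94056909 -0.09797045]
 [ 0.9555219  -0.32284307]]
[[ 0.75609913 -0.02360798]
 [ 0.83480382 -0.08185299]
 [ 0.84701    -0.26541943]]
[[ 0.69739572 -0.02160055]
 [ 0.76429364 -0.07110801]
 [ 0.77466873 -0.227137  ]]
```

Units first: turns go in shares of pi rad. So -106 degrees is -0.5889.

jog_arm --offsets '[[[0, 0, -0.5889, 0.436, -0.4085, -0.02, 1], [0, 0, -0.5889, 0.436, -0.4085, -0.02, 1], [0, 0, -0.5889, 0.436, -0.4085, -0.02, 1], [0, 0, -0.5889, 0.436, -0.4085, -0.02, 1], [0, 0, -0.5889, 0.436, -0.4085, -0.02, 1], [0, 0, -0.5889, 0.436, -0.4085, -0.02, 1], [0, 0, -0.5889, 0.436, -0.4085, -0.02, 1], [0, 0, -0.5889, 0.436, -0.4085, -0.02, 1], [0, 0, -0.5889, 0.436, -0.4085, -0.02, 1], [0, 0, -0.5889, 0.436, -0.4085, -0.02, 1], [0, 0, -0.5889, 0.436, -0.4085, -0.02, 1], [0, 0, -0.5889, 0.436, -0.4085, -0.02, 1], [0, 0, -0.5889, 0.436, -0.4085, -0.02, 1], [0, 0, -0.5889, 0.436, -0.4085, -0.02, 1], [0, 0, -0.5889, 0.436, -0.4085, -0.02, 1], [0, 0, -0.5889, 0.436, -0.4085, -0.02, 1], [0, 0, -0.5889, 0.436, -0.4085, -0.02, 1], [0, 0, -0.5889, 0.436, -0.4085, -0.02, 1]]]'

```text
time: 1.6
tcp_pos: [0.4992, -0.2016, 0.2602]
eef_rot: [[-0.499, 0.867, -0.001], [0.867, 0.499, -0.0], [0.0, -0.001, -1.0]]
wrist_force: [-0.0, -0.4, -0.1]
finger_gap: 0.997
grip_force: 0.0
```

Run:
```python
from h import *
go([.473,.216,.2],83.6)
```

```text
rot [ -0.06  -0.06 -53.67] d [0.375  0.1857 0.0601]
```

Scaled: -53.7 degrees is -0.2983.

jog_arm --offsets '[[[0, 0, -0.2983, 0.375, 0.186, 0.06, 1], [0, 0, -0.2983, 0.375, 0.186, 0.06, 1], [0, 0, -0.2983, 0.375, 0.186, 0.06, 1], [0, 0, -0.2983, 0.375, 0.186, 0.06, 1], [0, 0, -0.2983, 0.375, 0.186, 0.06, 1], [0, 0, -0.2983, 0.375, 0.186, 0.06, 1], [0, 0, -0.2983, 0.375, 0.186, 0.06, 1], [0, 0, -0.2983, 0.375, 0.186, 0.06, 1], [0, 0, -0.2983, 0.375, 0.186, 0.06, 1], [0, 0, -0.2983, 0.375, 0.186, 0.06, 1], [0, 0, -0.2983, 0.375, 0.186, 0.06, 1], [0, 0, -0.2983, 0.375, 0.186, 0.06, 1], [0, 0, -0.2983, 0.375, 0.186, 0.06, 1], [0, 0, -0.2983, 0.375, 0.186, 0.06, 1], [0, 0, -0.2983, 0.375, 0.186, 0.06, 1]]]'

```text
time: 2.85
tcp_pos: [0.4733, 0.2147, 0.2006]
eef_rot: [[-0.994, 0.111, 0.0], [0.111, 0.994, -0.001], [-0.0, -0.001, -1.0]]
wrist_force: [0.2, 0.8, -0.9]
finger_gap: 1.004
grip_force: 0.0
```

Run:
```python
from h import *
go([.473,.216,.078],83.6)
r=ctrl.read_camera('wrist');np.savez('w1.npz',**r)
P=lambda x:[int(round(v)) for v in proj(r,[x])[0]]
im=cv2.resize(r['color'],None,fx=1.5,fy=1.5)
for x in([.474,.196,.08],[.473,.216,.08],[.5325,.2095,.048],[.4914,.1099,.04]):
    u=P(x);print(u);cv2.drawMarker(im,(int(u[0]*1.5),int(u[1]*1.5)),(0,0,255),0,12)
cv2.imwrite('pics/w1.png',im)
```

```text
rot [-0.08  0.01  0.01] d [0.0004 0.0014 0.1226]
[237, 192]
[257, 189]
[257, 232]
[166, 204]
```

View pics/w1.png

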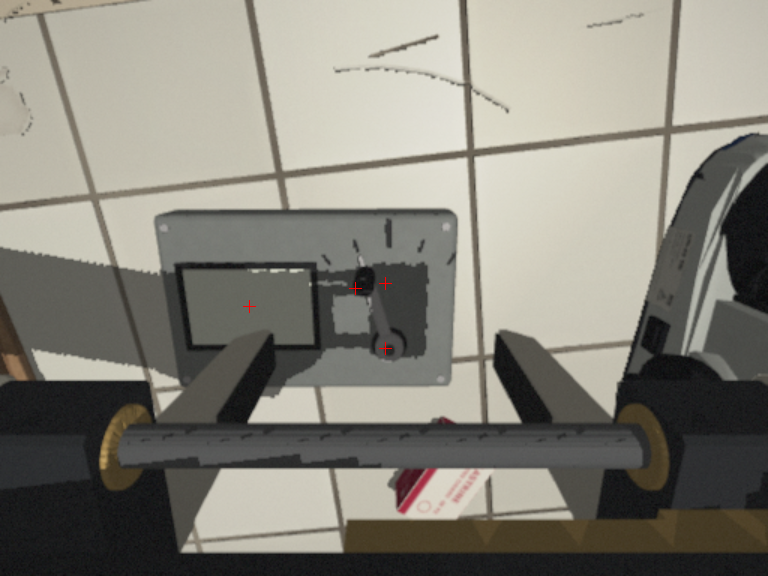

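The wrist view confirms the geometry. The window marker falls in the middle of the window, the pivot marker sits on the pivot, and the knob's top is at about (362,289), between the fingers. Next I'll descend around the knob and close gently, so that it is centred at the target.

jog_arm --offsets '[[[0, 0, 0, 0, 0.001, 0.03, 1], [0, 0, 0, 0, 0.001, 0.06, 1], [0, 0, 0, 0, 0.001, 0.09, 1], [0, 0, 0, 0, 0.001, 0.11, 1], [0, 0, 0, 0, 0.001, 0.1226, 1], [0, 0, 0, 0, 0.001, 0.1226, 1], [0, 0, 0, 0, 0.001, 0.1226, 1]]]' --grip_n 4

```text
time: 3.48
tcp_pos: [0.4728, 0.2174, 0.0779]
eef_rot: [[-0.994, 0.108, -0.001], [0.108, 0.994, -0.001], [0.001, -0.001, -1.0]]
wrist_force: [-0.1, 0.4, 0.2]
finger_gap: 1.002
grip_force: 0.0
```

jog_arm --offsets '[[[0, 0, 0, 0, 0, 0, 0.6], [0, 0, 0, 0, 0, 0, 0.6], [0, 0, 0, 0, 0, 0, 0.6], [0, 0, 0, 0, 0, 0, 0.4], [0, 0, 0, 0, 0, 0, 0.4], [0, 0, 0, 0, 0, 0, 0.4], [0, 0, 0, 0, 0, 0, 0.25], [0, 0, 0, 0, 0, 0, 0.25], [0, 0, 0, 0, 0, 0, 0.25], [0, 0, 0, 0, 0, 0, 0.15], [0, 0, 0, 0, 0, 0, 0.15], [0, 0, 0, 0, 0, 0, 0.15], [0, 0, 0, 0, 0, 0, 0.1], [0, 0, 0, 0, 0, 0, 0.1], [0, 0, 0, 0, 0, 0, 0.1], [0, 0, 0, 0, 0, 0, 0.1]]]' --grip_n 4

```text
time: 4.82
tcp_pos: [0.4727, 0.2183, 0.078]
eef_rot: [[-0.994, 0.107, -0.0], [0.107, 0.994, -0.0], [0.0, -0.0, -1.0]]
wrist_force: [-1.8, -1.0, -1.0]
finger_gap: 0.148
grip_force: 4.0
```

jog_arm --offsets '[[[0, 0, 0, 0, -0.0015, 0, 0.1], [0, 0, 0, 0, -0.0015, 0, 0.1], [0, 0, 0, 0, -0.0015, 0, 0.1], [0, 0, 0, 0, -0.0015, 0, 0.1]]]' --grip_n 4

```text
time: 5.15
tcp_pos: [0.4726, 0.2172, 0.078]
eef_rot: [[-0.994, 0.107, 0.0], [0.107, 0.994, 0.001], [0.0, 0.001, -1.0]]
wrist_force: [-1.6, 1.0, -2.7]
finger_gap: 0.149
grip_force: 4.0
```

jog_arm --offsets '[[[0, 0, 0, 0, 0, 0, 0.6], [0, 0, 0, 0, 0, 0, 0.6], [0, 0, 0, 0, 0, 0, 0.6], [0, 0, 0, 0, 0, 0, 1], [0, 0, 0, 0, 0, 0, 1], [0, 0, 0, 0, 0, -0.04, 1], [0, 0, 0, 0, 0, -0.08, 1], [0, 0, 0, 0, 0, -0.12, 1], [0, 0, 0, 0, 0, -0.16, 1], [0, 0, 0, 0, 0, -0.18, 1], [0, 0, 0, 0, 0, -0.18, 1]]]'

```text
time: 6.07
tcp_pos: [0.4741, 0.2181, 0.2625]
eef_rot: [[-0.994, 0.108, 0.007], [0.108, 0.994, 0.003], [-0.006, 0.003, -1.0]]
wrist_force: [0.8, -0.2, -0.4]
finger_gap: 0.888
grip_force: 0.0
```

Run:
```python
from h import *
r=ctrl.read_camera('wrist');np.savez('w2.npz',**r)
u=proj(r,[[.5325,.2095,.048],[.473,.216,.068]]);print(u)
c=u.mean(0).astype(int);x,y=c-[50,45];print(x,y)
cv2.imwrite('pics/w2.png',cv2.resize(r['color'][y:y+90,x:x+100],None,fx=6,fy=6,interpolation=cv2.INTER_CUBIC))
```

```text
[[253.61870907 210.46604075]
 [253.53849058 170.31456638]]
203 145
```

View pics/w2.png

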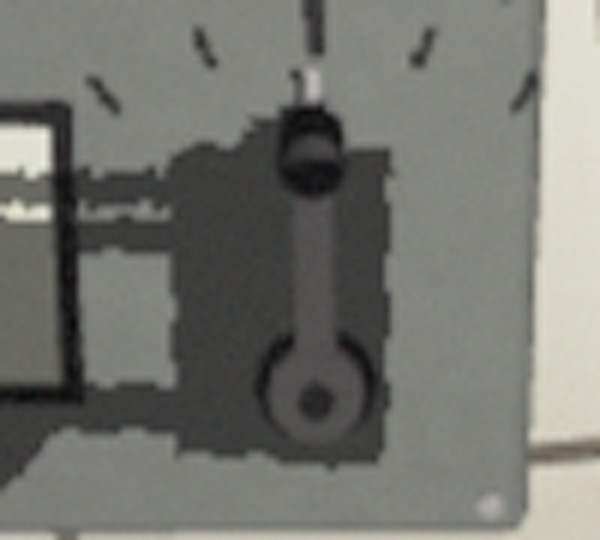

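The pointer tip at (313,80) lines up with the long mark at (314,30), so the lever is set and released. Next I'll move over the carrier.

Run:
```python
from h import *
go([.4855,-.298,.2],13)
```

```text
rot [ 0.23  0.15 70.78] d [-0.0674 -0.5109  0.0596]
```

Scaled: 70.8 degrees is 0.3933.

jog_arm --offsets '[[[0.0011, 0.0006, 0.3933, -0.067, -0.511, 0, 1], [0.0011, 0.0006, 0.3933, -0.067, -0.511, 0, 1], [0.0011, 0.0006, 0.3933, -0.067, -0.511, 0, 1], [0.0011, 0.0006, 0.3933, -0.067, -0.511, 0, 1], [0.0011, 0.0006, 0.3933, -0.067, -0.511, 0, 1], [0.0011, 0.0006, 0.3933, -0.067, -0.511, 0, 1], [0.0011, 0.0006, 0.3933, -0.067, -0.511, 0, 1], [0.0011, 0.0006, 0.3933, -0.067, -0.511, 0, 1], [0.0011, 0.0006, 0.3933, -0.067, -0.511, 0, 1], [0.0011, 0.0006, 0.3933, -0.067, -0.511, 0, 1], [0.0011, 0.0006, 0.3933, -0.067, -0.511, 0, 1], [0.0011, 0.0006, 0.3933, -0.067, -0.511, 0, 1], [0.0011, 0.0006, 0.3933, -0.067, -0.511, 0, 1], [0.0011, 0.0006, 0.3933, -0.067, -0.511, 0.05, 1], [0.0011, 0.0006, 0.3933, -0.067, -0.511, 0.06, 1], [0.0011, 0.0006, 0.3933, -0.067, -0.511, 0.06, 1]]]'

```text
time: 7.45
tcp_pos: [0.4815, -0.2976, 0.193]
eef_rot: [[-0.225, 0.974, -0.011], [0.974, 0.225, 0.003], [0.005, -0.01, -1.0]]
wrist_force: [-0.7, 0.9, -0.1]
finger_gap: 0.999
grip_force: 0.0
```

Run:
```python
from h import *
r=ctrl.read_camera('wrist');np.savez('w3.npz',**r)
a=np.radians(13);Y=np.array([-np.sin(a),np.cos(a)])
im=cv2.resize(r['color'],None,fx=1.5,fy=1.5)
for k in(-.043,0,.043):
    u=proj(r,[[*(np.array([.4855,-.298])+k*Y),.056]])[0]*1.5;print(u);cv2.drawMarker(im,tuple(int(v) for v in u),(0,0,255),0,10)
cv2.imwrite('pics/w3.png',im);go([.4855,-.298,.054],13)
```

```text
[391.3166174  337.80240315]
[391.71168157 279.45908016]
[392.14045118 216.13811814]
rot [-0.46 -0.19  0.07] d [-0.0015  0.0037  0.1413]
```

View pics/w3.png

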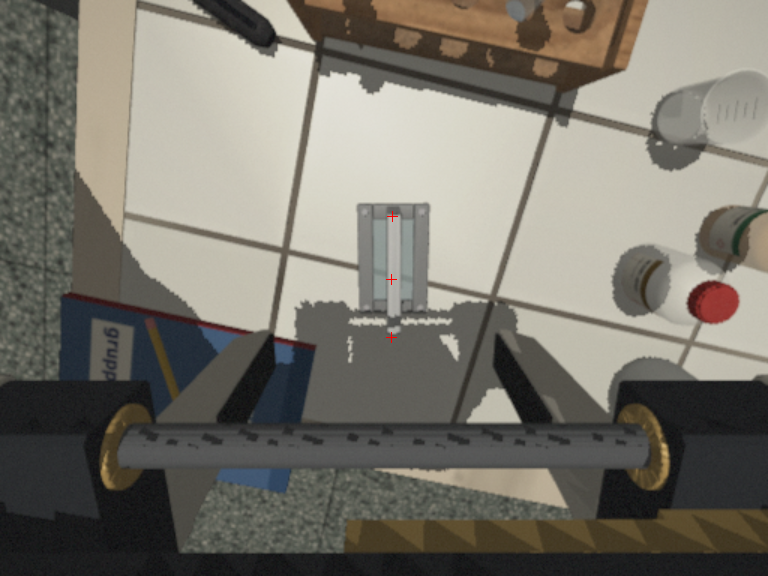

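The bar runs vertically at column 393 with ends at about rows 210 and 332, so it is straight in the jaw frame but some 3 mm off along its length. I'll take the picture again with the arm at rest.

jog_arm --offsets '[[[0, 0, 0, 0, 0, 0, 1], [0, 0, 0, 0, 0, 0, 1], [0, 0, 0, 0, 0, 0, 1]]]' --quiet true

```text
ok
```

Run:
```python
from h import *
r=ctrl.read_camera('wrist');np.savez('w4.npz',**r);g=cv2.cvtColor(r['color'],6)
u=proj(r,[[.4855,-.298,.056]])[0];print('pred',u)
c=int(round(u[0]))
print('col',list(enumerate(g[128:235,c].tolist(),128)))
for v in(150,165,180): print(v,list(enumerate(g[v,c-32:c+33].tolist(),c-32)))
go([.4855,-.298,.054],13)
```

```text
pred [256.86521377 182.40570903]
col [(128, 216), (129, 216), (130, 214), (131, 215), (132, 169), (133, 113), (134, 123), (135, 97), (136, 100), (137, 100), (138, 100), (139, 123), (140, 160), (141, 180), (142, 184), (143, 184), (144, 184), (145, 180), (146, 184), (147, 184), (148, 185), (149, 184), (150, 183), (151, 185), (152, 182), (153, 183), (154, 182), (155, 182), (156, 183), (157, 181), (158, 180), (159, 181), (160, 180), (161, 181), (162, 181), (163, 181), (164, 179), (165, 180), (166, 181), (167, 181), (168, 181), (169, 180), (170, 180), (171, 181), (172, 180), (173, 180), (174, 178), (175, 178), (176, 177), (177, 179), (178, 177), (179, 177), (180, 177), (181, 178), (182, 177), (183, 175), (184, 176), (185, 179), (186, 176), (187, 176), (188, 175), (189, 175), (190, 175), (191, 176), (192, 178), (193, 175), (194, 175), (195, 176), (196, 175), (197, 175), (198, 173), (199, 173), (200, 174), (201, 175), (202, 175), (203, 173), (204, 174), (205, 176), (206, 172), (207, 176), (208, 138), (209, 82), (210, 84), (211, 82), (212, 83), (213, 81), (214, 82), (215, 105), (216, 151), (
[... 1902 characters left out ...]
1), (236, 122), (237, 127), (238, 126), (239, 127), (240, 128), (241, 125), (242, 124), (243, 128), (244, 110), (245, 136), (246, 151), (247, 149), (248, 149), (249, 145), (250, 144), (251, 140), (252, 142), (253, 128), (254, 153), (255, 179), (256, 183), (257, 177), (258, 177), (259, 177), (260, 178), (261, 175), (262, 143), (263, 133), (264, 133), (265, 137), (266, 138), (267, 141), (268, 141), (269, 144), (270, 131), (271, 114), (272, 122), (273, 127), (274, 124), (275, 125), (276, 126), (277, 123), (278, 126), (279, 125), (280, 121), (281, 182), (282, 205), (283, 206), (284, 208), (285, 205), (286, 204), (287, 206), (288, 205), (289, 205)]
rot [-0.13  0.12  0.06] d [0.0006 0.0009 0.1452]
```

Run:
```python
from h import *
r=np.load('w4.npz');a=np.radians(13);Y=np.array([-np.sin(a),np.cos(a)]);C=np.array([.4855,-.298])
print('cam',ray(r,[[0,0]])[0],'along Y',(ray(r,[[0,0]])[0][:2]-C)@Y)
for v,z,k in((131.9,.006,.045),(139.6,.056,.043),(139.6,.046,.043),(219,.056,-.043),(208,.056,-.043),(208.5,.006,-.045)):
    p=plane(r,[[257.8,v]],z)[0];print(v,z,'offset along Y',(p-C)@Y-k,'X',(p-C)@[Y[1],-Y[0]])
# far end bar from scene+top by triangulation
t=np.load('top0.npz');s=np.load('scene0.npz')
P=lambda r:r['camera_matrix']@r['view'][:3]
for ut,us in(((122,215),(520,50)),((318,155),(700,240))):
    A=(np.array(ut)+.5)/6-.5+[335,190];B=(np.array(us)-[400,0]+.5)/6-.5+[258,280]
    X=cv2.triangulatePoints(P(t),P(s),A.reshape(2,1),B.reshape(2,1));print((X[:3]/X[3]).ravel())
```

```text
cam [ 0.46717663 -0.22155683  0.34213812] along Y 0.07860580007946295
131.9 0.006 offset along Y 0.0021243060753162735 X 0.000998545350668973
139.6 0.056 offset along Y 0.0012434098205382355 X 0.000784407495796122
139.6 0.046 offset along Y 4.250762396634106e-05 X 0.0008348091214638257
219 0.056 offset along Y 0.001959740100415913 X 0.0011478929059836659
208 0.056 offset along Y 0.014631859549166078 X 0.001093883380468526
208.5 0.006 offset along Y -0.002729969320180277 X 0.0014028214015626792
[ 0.47701271 -0.25716977  0.05332173]
[ 0.49471982 -0.33908103  0.05586752]
```

Scaled: -0.1 degrees is -0.0006.

jog_arm --offsets '[[[-0.0006, 0.0006, 0, 0.002, 0.0015, 0.04, 1], [-0.0006, 0.0006, 0, 0.002, 0.0015, 0.08, 1], [-0.0006, 0.0006, 0, 0.002, 0.0015, 0.11, 1], [-0.0006, 0.0006, 0, 0.002, 0.0015, 0.13, 1], [-0.0006, 0.0006, 0, 0.002, 0.0015, 0.145, 1], [-0.0006, 0.0006, 0, 0.002, 0.0015, 0.145, 1], [-0.0006, 0.0006, 0, 0.002, 0.0015, 0.145, 1]]]' --grip_n 25

```text
time: 8.38
tcp_pos: [0.4851, -0.2962, 0.0532]
eef_rot: [[-0.226, 0.974, -0.002], [0.974, 0.226, 0.001], [0.001, -0.002, -1.0]]
wrist_force: [-0.1, -1.0, 0.1]
finger_gap: 1.002
grip_force: 0.0
```

jog_arm --offsets '[[[0, 0, 0, 0, 0, 0, 0.3], [0, 0, 0, 0, 0, 0, 0.3], [0, 0, 0, 0, 0, 0, 0.3], [0, 0, 0, 0, 0, 0, 0.3], [0, 0, 0, 0, 0, 0, 0.05], [0, 0, 0, 0, 0, 0, 0.05], [0, 0, 0, 0, 0, 0, 0.05], [0, 0, 0, 0, 0, 0, 0.05], [0, 0, 0, 0, 0, 0, 0.05], [0, 0, 0, 0, 0, 0, 0.05]]]' --grip_n 25

```text
time: 9.22
tcp_pos: [0.4849, -0.2963, 0.0529]
eef_rot: [[-0.226, 0.974, -0.002], [0.974, 0.226, 0.001], [0.001, -0.002, -1.0]]
wrist_force: [-0.2, 0.1, 0.4]
finger_gap: 0.333
grip_force: 0.0
```

Fingers are still closing.

jog_arm --offsets '[[[0, 0, 0, 0, 0, 0, 0], [0, 0, 0, 0, 0, 0, 0], [0, 0, 0, 0, 0, 0, 0], [0, 0, 0, 0, 0, 0, 0], [0, 0, 0, 0, 0, 0, 0], [0, 0, 0, 0, 0, 0, 0]]]' --grip_n 25

```text
time: 9.72
tcp_pos: [0.4847, -0.2963, 0.0529]
eef_rot: [[-0.226, 0.974, -0.002], [0.974, 0.226, 0.001], [0.001, -0.002, -1.0]]
wrist_force: [0.3, -0.1, -0.8]
finger_gap: 0.105
grip_force: 25.0
```

jog_arm --offsets '[[[0, 0, 0, 0, 0, -0.02, 0], [0, 0, 0, 0, 0, -0.05, 0], [0, 0, 0, 0, 0, -0.08, 0], [0, 0, 0, 0, 0, -0.11, 0], [0, 0, 0, 0, 0, -0.14, 0], [0, 0, 0, 0, 0, -0.17, 0], [0, 0, 0, 0, 0, -0.19, 0], [0, 0, 0, 0, 0, -0.19, 0], [0, 0, 0, 0, 0, -0.19, 0]]]'

```text
time: 10.47
tcp_pos: [0.4854, -0.2968, 0.2438]
eef_rot: [[-0.225, 0.974, -0.001], [0.974, 0.225, -0.001], [-0.0, -0.001, -1.0]]
wrist_force: [0.1, -0.5, -1.2]
finger_gap: 0.102
grip_force: 25.0
```

```bash
python3 -c "
from h import *
go([.4914,.1099,.24],-6.4)"
```

```text
rot [-0.04  0.03 19.42] d [0.3949 0.0975 0.0036]
```

Scaled: 19.4 degrees is 0.1078.

jog_arm --offsets '[[[0, 0, 0.0056, 0.02, 0.005, 0, 0], [0, 0, 0.0167, 0.05, 0.012, 0, 0], [0, 0, 0.0222, 0.08, 0.02, 0, 0], [0, 0, 0.0278, 0.11, 0.027, 0, 0], [0, 0, 0.0389, 0.14, 0.035, 0, 0], [0, 0, 0.0444, 0.17, 0.042, 0, 0], [0, 0, 0.0556, 0.2, 0.049, 0, 0], [0, 0, 0.0611, 0.23, 0.057, 0, 0], [0, 0, 0.0722, 0.26, 0.064, 0, 0], [0, 0, 0.0778, 0.29, 0.072, 0, 0], [0, 0, 0.0889, 0.32, 0.079, 0, 0], [0, 0, 0.0944, 0.35, 0.086, 0, 0], [0, 0, 0.1028, 0.375, 0.093, 0, 0], [0, 0, 0.1078, 0.395, 0.0975, 0, 0], [0, 0, 0.1078, 0.395, 0.0975, 0, 0], [0, 0, 0.1078, 0.395, 0.0975, 0, 0], [0, 0, 0.1078, 0.395, 0.0975, 0, 0]]]'

```text
time: 11.88
tcp_pos: [0.4905, 0.1095, 0.2421]
eef_rot: [[0.11, 0.994, -0.004], [0.994, -0.11, -0.0], [-0.001, -0.004, -1.0]]
wrist_force: [0.2, -0.0, -1.8]
finger_gap: 0.103
grip_force: 25.0
```

Run:
```python
from h import *
go([.4914,.1099,.107],-6.4)
r=ctrl.read_camera('wrist');np.savez('w5.npz',**r);t=ctrl.read_camera('top');np.savez('t5.npz',**t)
c=np.zeros((576,768,3),np.uint8);c=cv2.resize(r['color'],None,fx=1.5,fy=1.5)
cv2.imwrite('pics/w5.png',c)
```

```text
rot [-0.25  0.05  0.06] d [0.0006 0.0015 0.1351]
```

View pics/w5.png

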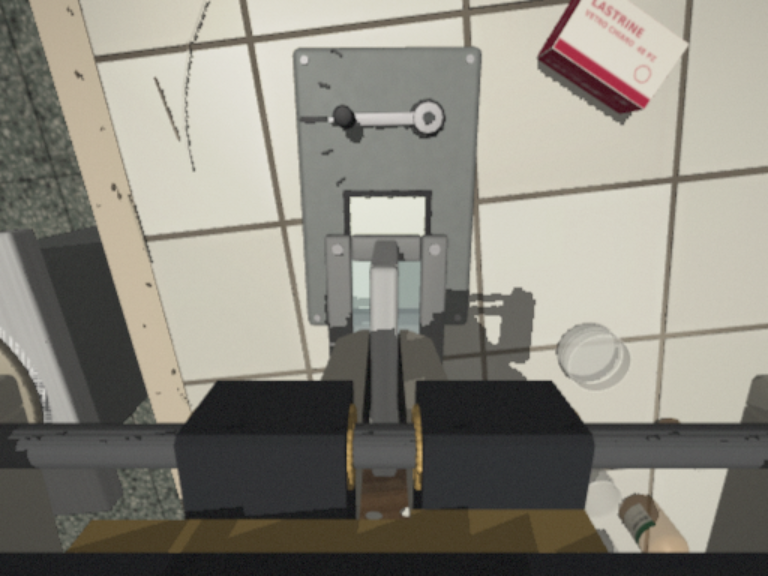

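The carrier hangs level and parallel to the box. The far edge of its frame is at row 236 and the window is straight behind it. The lever is on the long mark at (315,118). Next I'll lower the carrier.

Scaled: -0.2 degrees is -0.0011.

jog_arm --offsets '[[[0, 0, 0, 0.0003, 0.0007, 0.02, 0], [-0.0011, 0, 0, 0.0006, 0.0013, 0.045, 0], [-0.0011, 0, 0, 0.0006, 0.0013, 0.07, 0], [-0.0011, 0, 0, 0.0006, 0.0013, 0.09, 0], [-0.0011, 0, 0, 0.0006, 0.0013, 0.105, 0], [-0.0011, 0, 0, 0.0006, 0.0013, 0.115, 0], [-0.0011, 0, 0, 0.0006, 0.0013, 0.124, 0], [-0.0011, 0, 0, 0.0006, 0.0013, 0.13, 0], [-0.0011, 0, 0, 0.0006, 0.0013, 0.134, 0], [-0.0011, 0, 0, 0.0006, 0.0013, 0.134, 0], [-0.0011, 0, 0, 0.0006, 0.0013, 0.134, 0], [-0.0011, 0, 0, 0.0006, 0.0013, 0.134, 0]]]'

```text
time: 12.98
tcp_pos: [0.4926, 0.1109, 0.1098]
eef_rot: [[0.111, 0.994, 0.002], [0.994, -0.111, 0.001], [0.001, 0.002, -1.0]]
wrist_force: [-0.3, 0.8, -1.1]
finger_gap: 0.103
grip_force: 25.0
```

Run:
```python
from h import *
go([.4914,.1099,.108],-6.4)
r=ctrl.read_camera('wrist');np.savez('w6.npz',**r)
a=np.radians(-6.4);X=np.array([np.cos(a),np.sin(a)]);Y=np.array([-X[1],X[0]]);C=np.array([.4914,.1099])
im=cv2.resize(r['color'],None,fx=1.5,fy=1.5)
for z,k,l in((.061,.045,.028),(.0415,.047,.03)):
  for sx in(-1,1):
    for sy in (-1,1):
      u=proj(r,[[*(C+sx*l*X+sy*k*Y),z]])[0]*1.5;cv2.drawMarker(im,tuple(int(v) for v in u),(0,0,255) if k==.045 else (0,200,0),0,8)
cv2.imwrite('pics/w6.png',cv2.resize(im[40:460,200:560],None,fx=1.4,fy=1.4))
```

```text
rot [ 0.13 -0.05  0.03] d [-0.0012 -0.001   0.0018]
```

View pics/w6.png

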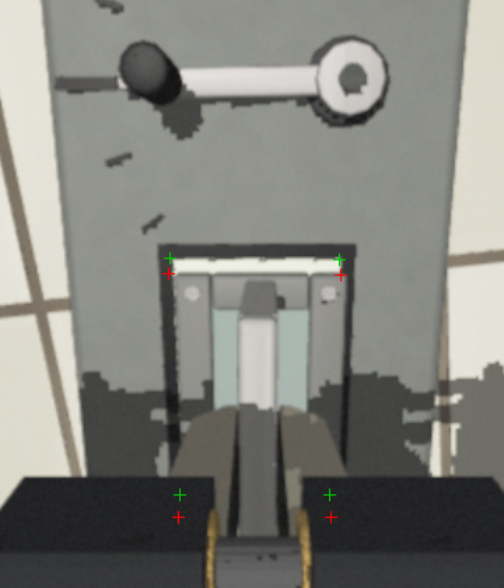

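The predicted frame corners (red, row 273) and window corners (green, row 259) both match the picture within about 1.5 mm. I'll make a 1 mm correction, let it settle and check.

jog_arm --offsets '[[[0, 0, 0, -0.0005, -0.0005, 0.0005, 0], [0, 0, 0, -0.001, -0.001, 0.001, 0], [0, 0, 0, -0.001, -0.001, 0.001, 0], [0, 0, 0, -0.001, -0.001, 0.001, 0], [0, 0, 0, -0.001, -0.001, 0.001, 0], [0, 0, 0, -0.001, -0.001, 0.001, 0], [0, 0, 0, -0.001, -0.001, 0.001, 0], [0, 0, 0, -0.001, -0.001, 0.001, 0]]]'

```text
time: 13.7
tcp_pos: [0.4911, 0.11, 0.1083]
eef_rot: [[0.111, 0.994, 0.001], [0.994, -0.111, 0.0], [0.001, 0.001, -1.0]]
wrist_force: [0.2, -0.1, -0.4]
finger_gap: 0.106
grip_force: 25.0
```

Run:
```python
from h import *
go([.4914,.1099,.108],-6.4)
s=ctrl.get_state();print(s['dq'],s['grip_force'])
print(ctrl.close_job())
```

```text
rot [ 0.08 -0.03  0.04] d [-0.0001  0.0003  0.0003]
[ 0.0054332   0.04282691 -0.0786873   0.11132958 -0.02467827  0.02030362
 -0.08384943] 24.999469220638275
the job is handed in; nothing more can be done
None
```

I set the dimmer to the middle mark and handed the job in at about 13.7 s, with the carrier held level about 15 mm above the window and centred to within about 2 mm by my measurements; the hand-in returned no verdict.

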